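# Set the stock tags on the nugget bins

## Task

Set the stock tags on the bin board: with light pushes of the fingertips, tip the hinged tags over so that the tags in front of the two bins heaped full of glass nuggets show their ring face (leaning back toward the bins) and the tags in front of the nearly empty bins show their bar face (leaning toward the robot), each fully over; some may be right already. The tags are light and fall the rest of the way by themselves once past upright, so do not force them against their stops. Grasp and lift nothing, and leave the marker, the nugget on the bench, the spool and the pliers where they lie.

Things in the scene. Friction and masses are not known exactly. Their poses are not given: they have to be found in the camera images.
- stock_board: fixed plywood board, 116x312x6 mm, on the bench, carrying four open dark grey bins in a row, a hinged tag before each. Origin: on the bench, under the middle of the tags' hinge line. x from tags to bins (away from robot), y left, z up. Bins 56 (x) x 70 x 40 mm, centres at x = 63, y = +112.5, +37.5, -37.5, -112.5 mm, front walls at x = 35 mm, rims 46 mm above the bench
- stand_a: fixed dark steel stand, 22x58 mm foot, two ears 51 mm high, carrying tag_a. The four alike stands swap places; the bin it belongs to is centred 63 mm ahead along x. Origin: underside of foot, 6 mm above the bench, below the hinge line; x toward its bin, y along the hinge, z up. Hinge line 46 mm above this origin. The tag: aluminium plate 42 wide, 3 thick, free edge 53 mm from the hinge
- tag_a (a joint): hinge of the tag on stand_a, rad: 0 upright; +0.65 (rigid stop) leaning away toward its bin, face with raised round ring up; -0.65 (stop) leaning toward the robot, face with raised straight bar up. At a stop the free edge is 94 mm above the bench, 32 mm from the hinge line; upright 105 mm. Swings freely, under 1 N at the edge; about 10 deg past upright it falls to its stop by itself
- stand_b: fixed dark steel stand, 22x58 mm foot, two ears 51 mm high, carrying tag_b. The four alike stands swap places; the bin it belongs to is centred 63 mm ahead along x. Origin: underside of foot, 6 mm above the bench, below the hinge line; x toward its bin, y along the hinge, z up. Hinge line 46 mm above this origin. The tag: aluminium plate 42 wide, 3 thick, free edge 53 mm from the hinge
- tag_b (a joint): hinge of the tag on stand_b, rad: 0 upright; +0.65 (rigid stop) leaning away toward its bin, face with raised round ring up; -0.65 (stop) leaning toward the robot, face with raised straight bar up. At a stop the free edge is 94 mm above the bench, 32 mm from the hinge line; upright 105 mm. Swings freely, under 1 N at the edge; about 10 deg past upright it falls to its stop by itself
- stand_c: fixed dark steel stand, 22x58 mm foot, two ears 51 mm high, carrying tag_c. The four alike stands swap places; the bin it belongs to is centred 63 mm ahead along x. Origin: underside of foot, 6 mm above the bench, below the hinge line; x toward its bin, y along the hinge, z up. Hinge line 46 mm above this origin. The tag: aluminium plate 42 wide, 3 thick, free edge 53 mm from the hinge
- tag_c (a joint): hinge of the tag on stand_c, rad: 0 upright; +0.65 (rigid stop) leaning away toward its bin, face with raised round ring up; -0.65 (stop) leaning toward the robot, face with raised straight bar up. At a stop the free edge is 94 mm above the bench, 32 mm from the hinge line; upright 105 mm. Swings freely, under 1 N at the edge; about 10 deg past upright it falls to its stop by itself
- stand_d: fixed dark steel stand, 22x58 mm foot, two ears 51 mm high, carrying tag_d. The four alike stands swap places; the bin it belongs to is centred 63 mm ahead along x. Origin: underside of foot, 6 mm above the bench, below the hinge line; x toward its bin, y along the hinge, z up. Hinge line 46 mm above this origin. The tag: aluminium plate 42 wide, 3 thick, free edge 53 mm from the hinge
- tag_d (a joint): hinge of the tag on stand_d, rad: 0 upright; +0.65 (rigid stop) leaning away toward its bin, face with raised round ring up; -0.65 (stop) leaning toward the robot, face with raised straight bar up. At a stop the free edge is 94 mm above the bench, 32 mm from the hinge line; upright 105 mm. Swings freely, under 1 N at the edge; about 10 deg past upright it falls to its stop by itself
- load_a: heap of glass nuggets that fills one bin to the rim and over (top about 55 mm above the bench): this bin is FULL. Origin: centre of the floor of the bin it lies in, 9 mm above the bench. Fixed; which bin it lies in changes
- load_b: heap of glass nuggets that fills one bin to the rim and over (top about 55 mm above the bench): this bin is FULL. Origin: centre of the floor of the bin it lies in, 9 mm above the bench. Fixed; which bin it lies in changes
- load_c: a single glass nugget on the floor of an otherwise empty bin: this bin is NOT full. Origin: centre of the floor of that bin, 9 mm above the bench. Which bin changes
- load_d: three glass nuggets on the floor of an otherwise empty bin: this bin is NOT full. Origin: centre of the floor of that bin, 9 mm above the bench. Which bin changes
- marker: bystander: loose felt marker, 14 x 124 x 14 mm, lying on the bench in front of the tags, long axis along its y; origin at its underside centre; leave alone
- nugget: bystander: loose glass nugget, 24 mm across, 9 mm high, on the bench in front of the tags; origin at its underside; leave alone
- spool: bystander: loose spool of solder, 55 mm diameter, 40 mm high, standing left of the board; origin at its underside; leave alone
- pliers: bystander: loose pliers, 59 x 152 x 14 mm, lying right of the board, long axis along its y; origin at its underside; leave alone
- solder_station: fixed obstacle on the bench nearer the robot, in front of part of the tags: dark grey box, about 105 (world x) x 135 (world y) mm, top 82 mm above the bench, its far side at world x = 438 mm, from y = -32 to 103 mm (a low knob reaches y = -55); origin under its body on the bench. A fingertip coming down before a tag must stay clear of it; the gap to the tags' edges is at least 55 mm

How it is judged (in metres and radians):
At the end, for the whole second after the job is handed in: Each tag in front of a full bin reads more than +0.5 rad (ring face up), each tag in front of a nearly empty bin reads less than -0.5 rad (bar face up), all tags at rest, and the marker, bench nugget, spool and pliers within 20 mm of where they were ((((horizontal distance between stand_a and load_a below 0.08 m or horizontal distance between stand_a and load_b below 0.08 m) and value of joint tag_a above 0.5 rad) or (not (horizontal distance between stand_a and load_a below 0.08 m or horizontal distance between stand_a and load_b below 0.08 m) and value of joint tag_a below -0.5 rad)) and (((horizontal distance between stand_b and load_a below 0.08 m or horizontal distance between stand_b and load_b below 0.08 m) and value of joint tag_b above 0.5 rad) or (not (horizontal distance between stand_b and load_a below 0.08 m or horizontal distance between stand_b and load_b below 0.08 m) and value of joint tag_b below -0.5 rad)) and (((horizontal distance between stand_c and load_a below 0.08 m or horizontal distance between stand_c and load_b below 0.08 m) and value of joint tag_c above 0.5 rad) or (not (horizontal distance between stand_c and load_a below 0.08 m or horizontal distance between stand_c and load_b below 0.08 m) and value of joint tag_c below -0.5 rad)) and (((horizontal distance between stand_d and load_a below 0.08 m or horizontal distance between stand_d and load_b below 0.08 m) and value of joint tag_d above 0.5 rad) or (not (horizontal distance between stand_d and load_a below 0.08 m or horizontal distance between stand_d and load_b below 0.08 m) and value of joint tag_d below -0.5 rad)) and velocity of joint tag_a between -0.1 and 0.1 rad/s and velocity of joint tag_b between -0.1 and 0.1 rad/s and velocity of joint tag_c between -0.1 and 0.1 rad/s and velocity of joint tag_d between -0.1 and 0.1 rad/s and distance of each of marker, nugget, spool, pliers from where it was at the start of the episode below 0.02 m); the robot touches nothing.
It fails at once if a loose bystander is lifted, carried or pushed more than 20 mm (distance of any of marker, nugget, spool, pliers from where it was at the start of the episode above 0.02 m).
It fails at once if a tag or its stand is pinched or pushed hard (more than 20 N) (contact force between the fingers and stand_a above 20 N or contact force between the fingers and stand_b above 20 N or contact force between the fingers and stand_c above 20 N or contact force between the fingers and stand_d above 20 N).
It also fails if it takes over 51 s, if anything falls off the work surface, if the arm or the gripper's body presses on something with over 40 N, if the wrist force passes 120 N, or if a joint passes its speed limit or range.

## Robot

A 7-joint arm with a two-finger parallel gripper is mounted at the origin on a cart in front of the work surface, level with it; the furniture and walls round the work are solid. World frame = base frame: x ahead of the robot, y to its left, z up, the work surface at z = 0. Lengths are in m, angles in degrees, forces in N, time in s.
With the tool pointing down it reaches from about 0.425 to 0.875 m from the base axis. Payload 4.7 kg.
Tool frame: the origin (TCP) lies at the very end of the fingers, on their centre line; the grasp point (between the pads) lies 19 mm behind it; z points along the fingers, y is the direction in which the jaws open and shut (so a half turn about z gives the same grasp; the last joint's range is limited). The gripper opens to 87 mm and grips with 3 to 60 N. Pads are 19 mm wide; open, the fingers measure 117 mm over their backs; the gripper's body (75 mm by 190 mm) begins 51 mm behind the grasp point.
Start: joints at [-75.224, 18.392, -4.016, 83.108, 1.295, 78.541, -3.26], TCP at [0.157, 0.631, 0.223] pointing down, gripper open.
Joint ranges: [-163.93, 163.93], [-17.29, 119.83], [-79.2, 71.16], [3.27, 140.29], [-89.18, 269.18], [5.43, 117.66], [-154.24, 154.24]. Speed limits (degrees/s): [147.25, 147.25, 180, 180, 180, 180, 180].

## Interface

Orientations are given as [roll, pitch, yaw] about the fixed x, y, z axes, in that order (R = Rz(yaw) Ry(pitch) Rx(roll)).
In Python, from cell import monitor, read_camera, camera_info, env, look_for gives the robot as it stands.
- The arm moves only by the tool servo_tool, never from a script. Its argument "commands" is one flat list of numbers, 6 for each row, row after row: the shift along the tool's x, y, z in mm, then the turn, a rotation vector about the tool's x, y, z in degrees. A call has 1 to 10 rows; each row shifts and turns the commanded pose from where the row before left it, along the tool's axes as they then stand; what a row does not reach is not made up. A row lasts 1/10 s, in which the tool goes at most 50 mm and 8.59 degrees, less where a joint would pass 70% of its speed; a pose out of reach is approached as far as the arm can. A call is refused whole if a number of a shift passes 50 or a number of a turn 8.59, either way. A call with a gripper value outside its range is refused whole. "jaw" is the finger opening in mm, from 0 to 87, set as the call begins (left out, the last holds). The fingers move at their own pace and stop on an object; "newtons" is the grip in N (left out, the last holds). Time passes only in rows, so rows that do not move let the fingers close. It gives the time, the measured TCP pose, the force and the opening at its end, in the units of the state.
- monitor.get_obs(): the state, without advancing time (a new reading comes with each control period).
- read_camera(name): name is "side" or "top"; returns (picture, depth): 480x640x3 uint8, red, green, blue; 480x640 float32, m along the optical axis (not along the pixel's ray), 0 where there is no reading.
- camera_info(name): a dict with "camera_matrix" (3x3 intrinsics, pixels), "R" (3x3) and "t" (3): a world point X has camera coordinates R X + t. Camera axes: x right, y down, z forward; pixel columns grow to the right and rows downward; lengths in m; the calibration is good to about 2 mm. A picture is of the moment at which its call begins. camera_info takes no time and is no camera call.
- env.sign_off(): hands the job in, once; it reports no verdict.
Trained networks look in the newest picture that a camera, given by its name, has taken for a name from the list of things; names that differ only in an ending like _2 or _b are one class to them, and where a whole thing is asked for, a point or a joint stands for the part that bears it (a point fixed in the world has none). Each returns a list of dicts, best first, with "conf" (0 to 1); they miss things now and then, are a little off and sometimes report something else, mostly with a low value. They report only what shows in the picture. A call takes as long as a camera call.
- look_for(camera, label): "box" ([left, top, width, height] in pixels, round what is visible of it).
The state is a dict: "time_s": time; "qpos": joint angles; "joint_velocities": joint speeds; "effort": joint torques, N m; "tool_pos": TCP position; "tool_rot": TCP orientation; "force": force on the tool from outside, world axes, zero at the start; "wrist_torque": the same for the moment, N m; "grip_width": finger opening in m.
Only numpy, scipy, OpenCV 4.12 (cv2) and the standard library are available. Lean on these libraries where they do the work, as an engineer would, in place of code of your own. Each camera call takes 0.05 s, during which the arm holds its last target.

## Working session

There is one attempt and no reset: what is moved stays moved. The work goes in short steps, Python scripts to look and compute and a tool call to move; the robot and the scene stay as the last step left them, time stands still between calls to the robot, and variables do not carry over. Pictures are saved under pics/ and viewed, and the job is handed in when it is done.

Besides the shell and the picture viewer there is one more tool, called after ">>>" as name(argument=value, ...) on one line, values as JSON. servo_tool: Moves the arm, as the interface text tells. Its arguments: {"type":"object","properties":{"commands":{"type":"array","items":{"type":"number"}},"jaw":{"type":"number"},"newtons":{"type":"number"}},"required":["commands"]}

```bash
ls; mkdir -p pics; python3 - <<'E'
from cell import monitor, read_camera, camera_info, env, look_for
import cv2,numpy as np
for n in ("side","top"):
    p,d=read_camera(n); cv2.imwrite(f"pics/{n}0.png",p[:,:,::-1]); np.save(f"pics/{n}0.npy",d)
    c=camera_info(n); print(n,c)
print(monitor.get_obs())
E
```

```text
pics
side {'camera_matrix': array([[439.48342407,   0.        , 317.13553118],
       [  0.        , 439.48342407, 245.00857478],
       [  0.        ,   0.        ,   1.        ]]), 'R': array([[-9.99359743e-01,  3.14116377e-02,  1.71292893e-02],
       [-5.87242614e-04,  4.64293594e-01, -8.85681158e-01],
       [-3.57737150e-02, -8.85124154e-01, -4.63977880e-01]]), 't': array([0.50060897, 0.05777954, 0.92422062])}
top {'camera_matrix': array([[617.64897262,   0.        , 317.98606624],
       [  0.        , 617.64897262, 236.05806208],
       [  0.        ,   0.        ,   1.        ]]), 'R': array([[-0.00800504, -0.99990804,  0.01094682],
       [-0.98736454,  0.00617109, -0.15834516],
       [ 0.15826304, -0.01207606, -0.98732314]]), 't': array([-0.04710192,  0.51149578,  1.00200993])}
{'time_s': 0.1, 'qpos': array([-75.22498121,  18.4331381 ,  -4.0154054 ,  83.16964196,
         1.29585091,  78.54475061,  -3.25913067]), 'joint_velocities': array([-0.01992632, -0.1326259 ,  0.04003112, -0.21308596, -0.06133115,
        0.1027138 ,  0.01699155]), 'effort': array([ 1.48802574e-04, -4.92573309e+01, -4.05510301e-01, -3.13397384e+01,
       -6.40103314e-02,  3.95294360e-02,  8.01801548e-05]), 'tool_pos': array([0.15681522, 0.63025047, 0.22157474]), 'tool_rot': array([-1.79897757e+02,  6.66772722e-03,  1.66035539e+02]), 'force': array([-0.03143321,  0.2367891 , -0.40921542]), 'wrist_torque': array([ 0.00097179, -0.03613631, -0.00271882]), 'grip_width': 0.08687202347569856}
```

View pics/top0.png

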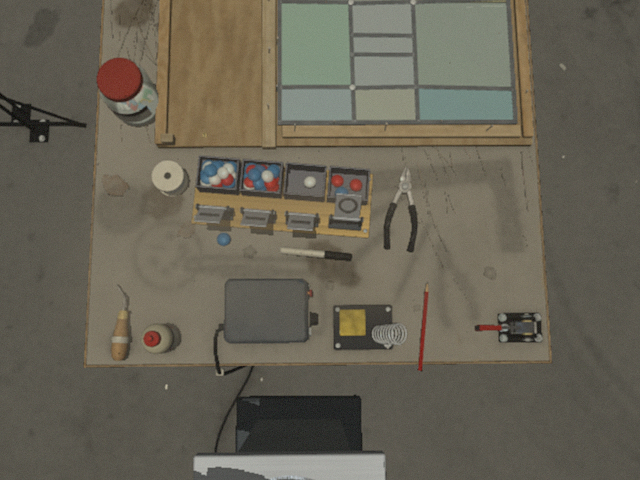

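View pics/side0.png

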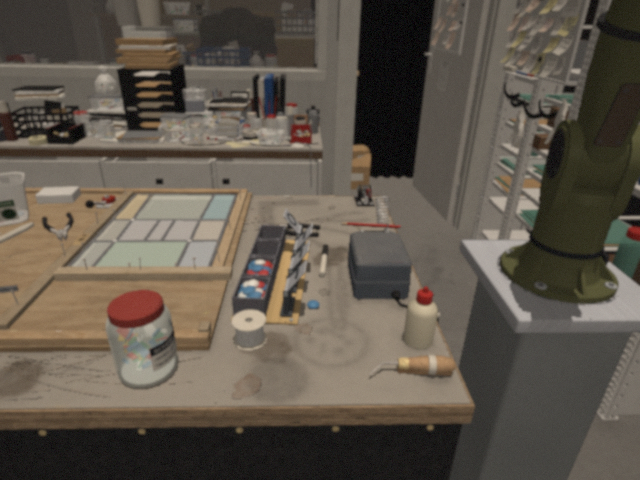

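```bash
cat > h.py <<'E'
import numpy as np
from cell import camera_info
def cloud(n,d):
    c=camera_info(n);K=c["camera_matrix"]
    v,u=np.mgrid[:480,:640]
    P=np.stack([(u-K[0,2])/K[0,0]*d,(v-K[1,2])/K[1,1]*d,d],-1)
    return (P-c["t"])@c["R"]
def proj(n,X):
    c=camera_info(n);p=c["camera_matrix"]@(c["R"]@np.array(X)+c["t"]);return p[:2]/p[2]
E
python3 - <<'E'
from h import *; import cv2
a=cv2.imread("pics/top0.png")[145:265,180:390];cv2.imwrite("pics/tz.png",cv2.resize(a,None,fx=3.8,fy=3.8,interpolation=cv2.INTER_CUBIC)[:600])
a=cv2.imread("pics/side0.png")[200:340,220:350];cv2.imwrite("pics/sz.png",cv2.resize(a,None,fx=4.2,fy=4.2,interpolation=cv2.INTER_CUBIC))
X=cloud("top",np.load("pics/top0.npy"))
# board corners / tag pixel 3D
for u,v in [(197,203),(193,235),(369,205),(368,237),(201,158),(238,160),(366,170),(328,168),(281,250),(351,257),(224,239),(310,285)]: print(u,v,X[v,u].round(3))
m=(X[...,2]>.085)&(X[...,2]<.11)&(X[...,0]>.45)&(X[...,0]<.7)&(abs(X[...,1])<.3)
n,l,s,c=cv2.connectedComponentsWithStats(m.astype(np.uint8))
for i in range(1,n):
    if s[i,4]>8:
        q=X[l==i];print(s[i],q.min(0).round(3),q.max(0).round(3),q.mean(0).round(3))
E
```

```text
197 203 [0.577 0.161 0.005]
193 235 [ 0.521  0.168 -0.   ]
369 205 [ 0.572 -0.142  0.005]
368 237 [ 0.516 -0.139 -0.001]
201 158 [0.65  0.15  0.036]
238 160 [0.644 0.086 0.042]
366 170 [ 0.624 -0.134  0.047]
328 168 [ 0.641 -0.07  -0.002]
281 250 [0.491 0.013 0.015]
351 257 [ 0.481 -0.109 -0.002]
224 239 [0.513 0.113 0.006]
310 285 [ 0.432 -0.037 -0.002]
[335 194  27  10 186] [ 0.558 -0.12   0.085] [ 0.572 -0.078  0.098] [ 0.566 -0.099  0.091]
[193 217  28   7 125] [0.524 0.108 0.085] [0.536 0.151 0.098] [0.53  0.129 0.091]
[240 219  27   9 132] [0.517 0.034 0.085] [0.533 0.075 0.099] [0.524 0.055 0.091]
[286 224  27   8 125] [ 0.511 -0.041  0.085] [0.524 0.001 0.099] [ 0.517 -0.02   0.091]
```

View pics/tz.png

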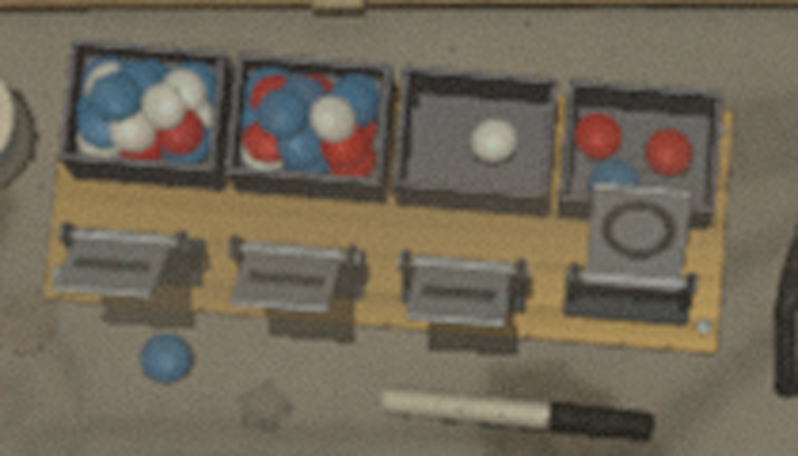

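View pics/sz.png

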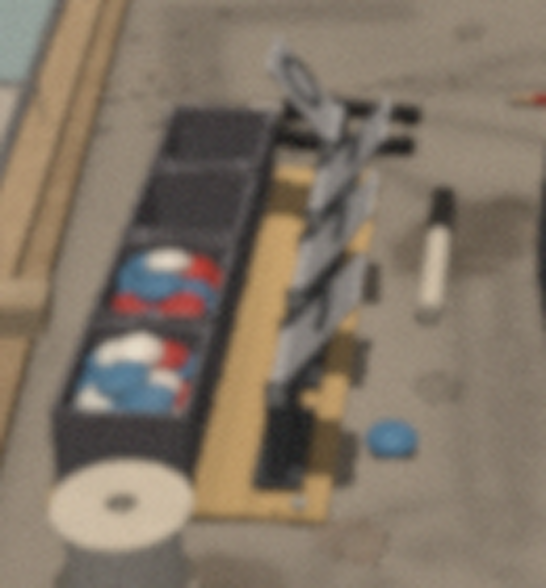

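The top view shows the bins from left to right as full, full, one nugget and three nuggets. The tags at about (207,222), (255,224), (300,228) and (347,205) px show bar, bar, bar and ring. So the two left tags must tip away and the rightmost must tip toward the robot. The edge heights (~0.098 m) and the 75 mm pitch agree with the given sizes, and the board is yawed about −5°.

>>> servo_tool(commands=[0,0,0,0,0,-4.5,0,0,0,0,0,-4.5,-13,-17,0,0,0,0,-25,-33,0,0,0,0,-25,-33,0,0,0,0,-25,-33,0,0,0,0,-25,-33,0,0,0,0,-25,-33,0,0,0,0,-25,-33,0,0,0,0,-25,-33,0,0,0,0], jaw=0, newtons=10)

```text
time_s: 1.1
tool_pos: [0.3233, 0.3656, 0.2222]
tool_rot: [-180.0, -0.0, 175.0]
force: [0.4, 0.5, -0.1]
grip_width: 0.0153
```

>>> servo_tool(commands=[-25,-32,0,0,0,0,-25,-32,0,0,0,0,-25,-32,0,0,0,0,-25,-32,0,0,0,0,-25,-32,0,0,0,0,-25,-32,0,0,0,0,-15,-18,0,0,0,0,-7,-8,0,0,0,0,0,0,0,0,0,0,0,0,0,0,0,0])

```text
time_s: 2.1
tool_pos: [0.4744, 0.1368, 0.2223]
tool_rot: [180.0, -0.1, 175.1]
force: [-0.8, 0.2, -0.6]
grip_width: 0.0002
```

>>> servo_tool(commands=[0,0,15,0,0,0,0,0,25,0,0,0,0,0,25,0,0,0,0,0,25,0,0,0,0,0,20,0,0,0,0,0,15,0,0,0,0,0,8,0,0,0,0,0,3,0,0,0,0,0,0,0,0,0])

```text
time_s: 3.0
tool_pos: [0.475, 0.1362, 0.0867]
tool_rot: [180.0, -0.0, 175.1]
force: [-0.0, -0.0, 0.3]
grip_width: 0.0005
```

>>> servo_tool(commands=[-8,0,0,0,0,0,-10,0,0,0,0,0,-10,0,0,0,0,0,-7,0,0,0,0,0,-7,0,0,0,0,0,-7,0,0,0,0,0,-7,0,0,0,0,0,-7,0,0,0,0,0,-7,0,0,0,0,0,-5,0,0,0,0,0])

```text
time_s: 4.0
tool_pos: [0.5506, 0.1288, 0.0865]
tool_rot: [-180.0, 0.0, 175.0]
force: [0.3, 0.7, -1.1]
grip_width: -0.0
```

>>> servo_tool(commands=[-4,0,0,0,0,0,-4,0,0,0,0,0,-2,0,0,0,0,0,0,0,0,0,0,0,0,0,0,0,0,0])

```text
time_s: 4.5
tool_pos: [0.5598, 0.128, 0.0866]
tool_rot: [180.0, -0.0, 175.0]
force: [-0.3, 0.2, -0.6]
grip_width: 0.0006
```

```bash
cat > look.py <<'E'
import sys,cv2,numpy as np
from cell import read_camera
k=sys.argv[1]
a,d=read_camera("top");b,e=read_camera("side")
np.save(f"pics/top{k}.npy",d)
A=cv2.resize(a[145:265,180:390],None,fx=2.5,fy=2.5,interpolation=cv2.INTER_CUBIC)
B=cv2.resize(b[180:345,210:360],None,fx=1.8,fy=1.82,interpolation=cv2.INTER_CUBIC)[:300]
cv2.imwrite(f"pics/l{k}.png",np.hstack([A,B])[:,:,::-1])
E
python3 look.py 1
```

```text
(no output)
```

View pics/l1.png

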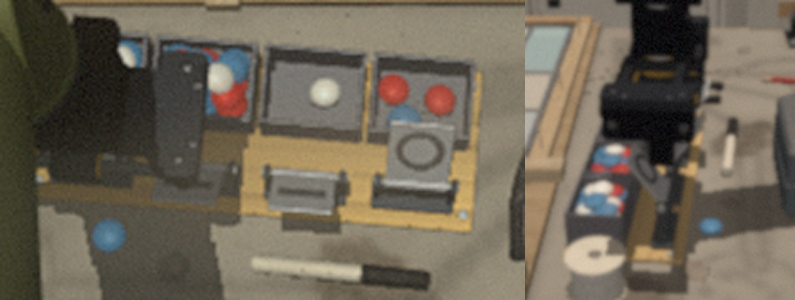

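In the side view (about (650,180) px in the composite), the first tag now leans toward its bin. I'll lift, back off and move across to tag 2.

>>> servo_tool(commands=[5,0,-10,0,0,0,0,0,-20,0,0,0,0,0,-20,0,0,0,15,-5,-5,0,0,0,20,-20,0,0,0,0,20,-20,0,0,0,0,17,-15,0,0,0,0,8,-11,0,0,0,0,0,-4,5,0,0,0,0,0,10,0,0,0])

```text
time_s: 5.6
tool_pos: [0.4701, 0.0607, 0.1273]
tool_rot: [179.9, 0.2, 175.0]
force: [1.0, 0.6, -0.3]
grip_width: 0.0009
```

>>> servo_tool(commands=[0,0,15,0,0,0,0,0,15,0,0,0,0,0,8,0,0,0,0,0,2,0,0,0,0,0,0,0,0,0])

```text
time_s: 6.1
tool_pos: [0.4689, 0.0608, 0.0862]
tool_rot: [-180.0, -0.0, 175.0]
force: [-0.1, 0.3, -0.1]
grip_width: 0.0001
```

>>> servo_tool(commands=[-8,0,0,0,0,0,-10,0,0,0,0,0,-10,0,0,0,0,0,-7,0,0,0,0,0,-7,0,0,0,0,0,-7,0,0,0,0,0,-7,0,0,0,0,0,-7,0,0,0,0,0,-7,0,0,0,0,0,-5,0,0,0,0,0])

```text
time_s: 7.1
tool_pos: [0.5441, 0.0541, 0.0866]
tool_rot: [-180.0, 0.0, 175.0]
force: [0.5, 0.0, 0.3]
grip_width: 0.0004
```

>>> servo_tool(commands=[-4,0,0,0,0,0,-4,0,0,0,0,0,-2,0,0,0,0,0,0,0,0,0,0,0,0,0,0,0,0,0])

```text
time_s: 7.6
tool_pos: [0.5533, 0.0533, 0.0865]
tool_rot: [180.0, -0.0, 175.0]
force: [-0.4, -0.2, 1.1]
grip_width: 0.0005
```

```bash
python3 look.py 2
```

```text
(no output)
```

View pics/l2.png

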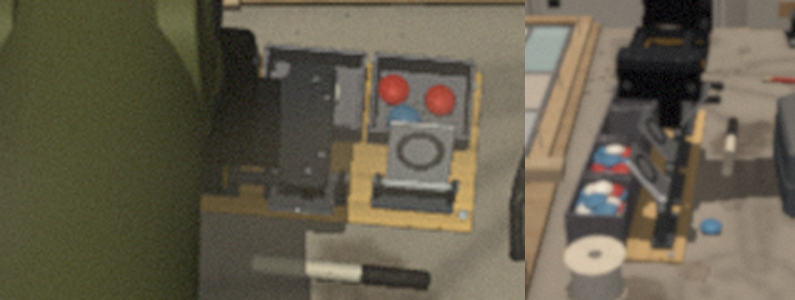

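Tags 1 and 2 both show the ring in the side view (about (650,180) and (655,130) px). Next is the rightmost tag, from behind.

>>> servo_tool(commands=[4,0,-10,0,0,0,0,0,-20,0,0,0,0,0,-25,0,0,0,0,0,-20,0,0,0,-14,-25,0,0,0,0,-18,-35,0,0,0,0,-18,-35,0,0,0,0,-16,-30,0,0,0,0,-10,-20,0,0,0,0,0,-5,0,0,0,0])

```text
time_s: 8.7
tool_pos: [0.6123, -0.1061, 0.1624]
tool_rot: [-179.9, 0.1, 174.8]
force: [0.3, 0.2, -0.2]
grip_width: 0.0005
```

>>> servo_tool(commands=[0,0,0,0,0,0,0,0,10,0,0,0,0,0,20,0,0,0,0,0,15,0,0,0,0,0,15,0,0,0,0,0,10,0,0,0,0,0,5,0,0,0,0,0,0,0,0,0])

```text
time_s: 9.5
tool_pos: [0.6117, -0.1023, 0.0858]
tool_rot: [-180.0, -0.1, 175.0]
force: [-0.5, 0.4, 0.0]
grip_width: 0.0005
```

>>> servo_tool(commands=[8,0,0,0,0,0,10,0,0,0,0,0,7,0,0,0,0,0,7,0,0,0,0,0,7,0,0,0,0,0,7,0,0,0,0,0,7,0,0,0,0,0,7,0,0,0,0,0,6,0,0,0,0,0,4,0,0,0,0,0])

```text
time_s: 10.5
tool_pos: [0.5417, -0.0963, 0.0865]
tool_rot: [180.0, -0.0, 175.0]
force: [-0.2, 0.5, -0.0]
grip_width: 0.0007
```

>>> servo_tool(commands=[4,0,0,0,0,0,3,0,0,0,0,0,0,0,0,0,0,0,0,0,0,0,0,0])

```text
time_s: 10.9
tool_pos: [0.5356, -0.0957, 0.0866]
tool_rot: [180.0, 0.0, 175.0]
force: [-0.3, -0.7, 0.5]
grip_width: 0.0007
```

```bash
python3 look.py 3
```

```text
(no output)
```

View pics/l3.png

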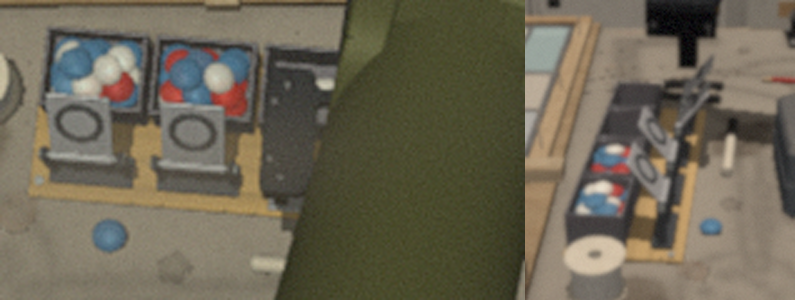

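Tags 1 and 2 show rings, and tag 4 appears to lean toward the robot. I'll lift and move aside for a clear check.

>>> servo_tool(commands=[-4,0,-10,0,0,0,0,0,-25,0,0,0,0,0,-35,0,0,0,0,0,-40,0,0,0,0,0,-30,0,0,0,0,-15,-10,0,0,0,0,-35,0,0,0,0,0,-45,0,0,0,0,0,-45,0,0,0,0,0,-45,0,0,0,0])

```text
time_s: 12.0
tool_pos: [0.5225, -0.2829, 0.2363]
tool_rot: [-180.0, -0.0, 175.0]
force: [0.5, -0.9, -0.3]
grip_width: 0.001
```

>>> servo_tool(commands=[0,-45,0,0,0,0,0,-45,0,0,0,0,0,-35,0,0,0,0,0,-15,0,0,0,0,0,0,0,0,0,0,0,0,0,0,0,0])

```text
time_s: 12.6
tool_pos: [0.5108, -0.42, 0.2358]
tool_rot: [180.0, -0.1, 175.0]
force: [0.0, 0.1, -0.2]
grip_width: 0.0006
```

```bash
python3 look.py 4; python3 - <<'E'
from h import *; import cv2
X0=cloud("top",np.load("pics/top0.npy"));X=cloud("top",np.load("pics/top4.npy"))
m=(X[...,2]>.085)&(X[...,2]<.11)&(X[...,0]>.45)&(X[...,0]<.7)&(abs(X[...,1])<.2)
n,l,s,c=cv2.connectedComponentsWithStats(m.astype(np.uint8))
for i in range(1,n):
    if s[i,4]>8:
        q=X[l==i];print(s[i],q.min(0).round(3),q.max(0).round(3))
E
```

```text
[198 182  26  11 185] [0.578 0.103 0.085] [0.593 0.145 0.098]
[244 186  26  11 189] [0.571 0.029 0.085] [0.586 0.07  0.099]
[286 223  27   9 128] [ 0.511 -0.041  0.085] [0.526 0.001 0.098]
[333 228  26   7 124] [ 0.505 -0.115  0.085] [ 0.517 -0.074  0.097]
```

View pics/l4.png

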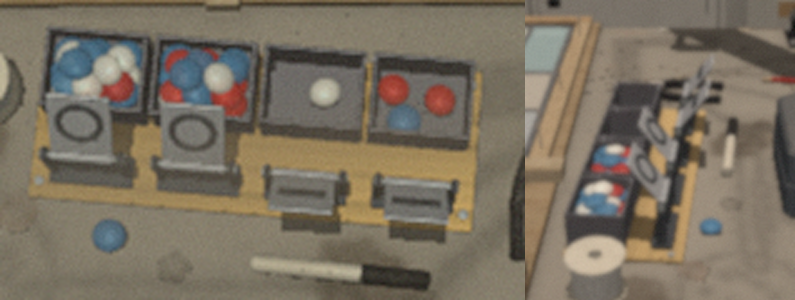

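The composite shows tags 1 and 2 with rings at (80,125) and (192,133), and tags 3 and 4 with bars at (303,190) and (418,203). Free edges are at 97–99 mm raw height, the same as the untouched tags at their stops. The bystanders have not moved.

```bash
python3 -c "
from cell import env; print(env.sign_off())"
```

```text
the job is handed in; nothing more can be done
None
```

The stock tags are set and the job is handed in; sign-off reports no verdict. The clock read about 13 s of the 51 s allowed.

- **What I moved:** I used closed fingertips and light pushes. The two left tags, in front of the full bins, went back to ring face. The rightmost tag, in front of the three-nugget bin, came forward to bar face. The third tag already showed its bar, so I left it alone.
- **Tag check:** The last top and side pictures show ring, ring, bar, bar from left to right. The depth data put every free edge at 97–99 mm raw height, as the tags read at their stops at the start.
- **Forces:** The force readings at the end of each move never went above about 1 N. I did not see the values during a move.
- **Bystanders:** The marker and bench nugget look unmoved in the last picture. The spool and pliers are only partly in that picture, but the arm came down nowhere near them.

No checks failed or disagreed.

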